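# Move the tube carrier from the capping stand onto the mixer

## Robot

A 6-joint arm with a two-finger parallel gripper is mounted at the origin on a cart in front of the work surface, level with it; the furniture and walls round the work are solid. World frame = base frame: x ahead of the robot, y to its left, z up, the work surface at z = 0. Lengths are in mm, angles in degrees, forces in N, time in s.
With the tool pointing down it reaches from about 300 to 850 mm from the base axis. Payload 4.2 kg.
Tool frame: the origin (TCP) lies at the very end of the fingers, on their centre line; the grasp point (between the pads) lies 19 mm behind it (env.grasp_offset is the distance from the TCP to the grasp point, in mm); z points along the fingers, y is the line along which they close (so a half turn about z gives the same grasp; the last joint's range is limited). The gripper opens to 91 mm and grips with 3 to 60 N. Pads are 32 mm wide; open, the fingers measure 118 mm over their backs; the gripper's body (76 mm by 178 mm) begins 60 mm behind the grasp point.
Start: joints at [-1.146, 18.312, 89.639, -0, 72.044, -1.146], TCP at [575.016, 0, 213.976] pointing down, gripper open.
Joint ranges: [-177.97, 177.97], [-48.28, 115.42], [12.27, 149.76], [-77.06, 257.06], [2.81, 150.46], [-146.56, 146.56]. Speed limits (degrees/s): [147.25, 147.25, 180, 180, 180, 180].

## Interface

Orientations are given as [roll, pitch, yaw] about the fixed x, y, z axes, in that order (R = Rz(yaw) Ry(pitch) Rx(roll)).
In Python, from workcell import env, eyes gives the robot as it stands.
- The arm moves only by the tool send_rows, never from a script. Its arguments are lists of equal length, an entry for each row: "grip": the opening, from -1 (shut) to 1 (fully open), so that 0 is half open; "xyz": the shift along the world's x, y, z in m, a list of three; "yaw": the turn about the world's z in degrees. A call has 1 to 8 rows; each row is the pose to reach, as a shift and turn from the pose commanded when the call began; what a row does not reach only later rows make up. A row lasts 1/12 s, in which the tool goes at most 41.7 mm and 7.16 degrees, less where a joint would pass 70% of its speed; a pose out of reach is approached as far as the arm can. A call with a gripper value outside its range is refused whole. The fingers move at their own pace and stop on an object; "grip_force" is the grip in N (left out, the last holds). Time passes only in rows, so rows that repeat a pose let the fingers close. It gives the time, the measured TCP pose, the force, the opening and the grip force at its end, in the units of the state.
- env.state(): the state, without advancing time (a new reading comes with each control period).
- eyes.grab_frame(name): name is "scene" or "side" or "wrist"; returns a dict with "frame" (384x512x3 uint8, red, green, blue), "fx", "fy", "cx", "cy" (pixels), "D" ([k1, k2, p1, p2, k3] as OpenCV has them; the pictures are not rectified), "pose" (4x4, takes a point from camera to world coordinates). Camera axes: x right, y down, z forward; pixel columns grow to the right and rows downward; lengths in mm; the calibration is good to about 2 mm. A picture is of the moment at which its call begins. There is no depth.
- env.job_done(): hands the job in; it is judged then, once.
The state is a dict: "time_s": time; "qpos": joint angles; "qvel": joint speeds; "effort": joint torques, N m; "ee_pos": TCP position; "ee_rot": TCP orientation; "force": force on the tool from outside, world axes, zero at the start; "torque": the same for the moment, N m; "gripper_width": finger opening in mm; "gripper_force": force on a finger pad.
Only numpy, scipy, OpenCV 4.12 (cv2) and the standard library are available. Lean on these libraries where they do the work, as an engineer would, in place of code of your own. Each camera call takes 0.05 s, during which the arm holds its last target. There are 200 camera calls.

## Task

The tubes in the blue carrier are capped and ready for mixing: press the orange catch of the grey capping stand so that the carrier is let go, and slide the carrier out of the stand. Then slide it into the dovetail bed of the white tube mixer until the mixer's catch clicks shut behind its pin and holds it, and let go. Push gently and by feel, keep the carrier upright, and leave the cup and the vial where they stand.

Things in the scene. Friction and masses are not known exactly. Their poses are not given: they have to be found in the camera images.
- carrier: Tube carrier: blue block 84 mm long (x), 40 wide (y), on a silver dovetail tongue; four capped micro tubes stick out 10 mm above it; 0.2 to 0.35 kg. Origin: centre of the tongue's underside; x points to the nose, which enters a bed first; z up. The block spans z = 16 to 58 mm. The tongue is 33 mm wide near its foot, 24 mm at z = 10 mm; its front 12 mm are tapered.
- carrier_grip (a point): Centre of the carrier, 37 mm above its underside, 42 mm behind the nose; axes as the carrier's. Grip it across its 40 mm width; in a bed its sides are free from 3 mm above the rails upward.
- stand: Capping stand, fixed: grey base 220 x 104 mm with a silver dovetail bed on it, its floor 35 mm above the bench. Origin: centre of its underside; x along the bed, inward. At the bed's far end a dark stop block carries the steel catch with the orange thumb pad.
- stand_mouth (a point): Where the stand's rails begin, in the middle of the bed's floor; x inward along the rails, z up. Rails 12.6 mm high, 68 mm wide over both; play 1.2 mm on each side. A flat apron of floor height reaches 45 mm out of the mouth. The latched carrier's nose lies 55 to 85 mm past the mouth; draw it back until the nose is out before lifting.
- stand_pad (a point): Centre of the top of the stand's orange thumb pad (26 x 32 mm), about 79 mm above the bench; x as at stand_mouth. Pressed straight down about 6 mm (2 N at first, 4 N fully down) it lifts the hook off the pin; a spring plunger then pushes the carrier 14 mm back out. Hold it down for half a second: let go too soon, the hook drops back.
- stand_catch (a joint): Angle of the stand's catch: 0 hook down, 0.2 fully pressed. The hook is clear of the pin above 0.13. Let go, it springs back to 0.
- mixer: Tube mixer, fixed: white housing 228 x 140 mm, control panel in front, on top a dovetail bed like the stand's, its floor 75 mm above the bench. Origin: centre of its underside; x along the bed, inward. The dark stop block on the bed, with catch, plunger and end stop, is clamped anywhere in a range of 30 mm along x. Latched, the plunger keeps the pin pressed on the hook.
- mixer_mouth (a point): Where the mixer's rails begin, in the middle of the bed's floor; x inward along the rails, z up. Rails, play and apron as on the stand; flared guides in the first 20 mm before the mouth. The carrier latches with its nose 55 to 85 mm past the mouth, depending on where the stop block is clamped, which is not measured: it must be felt.
- cup_mid (a point): White specimen cup, 61 mm across, 66 mm high, standing on the bench between the two devices, to the rear; the point is its middle, 33 mm up.
- vial_mid (a point): Brown vial with a blue cap, 33 mm across, 70 mm high, standing between the two devices; the point is its middle, 35 mm up.
- carrier_pin (a point): Middle of the 6 mm steel cross pin that the catches hook, in a fork ahead of the nose: 20 mm past the nose, 28 mm above the underside. In the mixer, over the last 14 mm a plunger pushes back (2.5 to 6 N) and the pin lifts the sprung hook (6 to 12 N in all); at the click the push drops; 2 mm on is the hard end stop. Let go short of the click, it is pushed back out.

How it is judged:
By the outcome, as a careful person would: the job done as asked, in the order asked, and still so for the second after the job is handed in, with the robot touching nothing.
It also fails if it takes over 45 s, if anything falls off the work surface, if the arm or the gripper's body presses on something with over 40 N, if the wrist force passes 120 N, or if a joint passes its speed limit or range.

## Working session

There is one attempt and no reset: what is moved stays moved. The work goes in short steps, Python scripts to look and compute and a tool call to move; the robot and the scene stay as the last step left them, time stands still between calls to the robot, and variables do not carry over. Pictures are saved under pics/ and viewed, at most 10 in all, crops included, and the job is handed in when it is done.

Besides the shell and the picture viewer there is one more tool, called after "Request:" as name(argument=value, ...) on one line, values as JSON. send_rows: Moves the arm, as the interface text tells. Its arguments: {"type":"object","properties":{"grip":{"type":"array"},"xyz":{"type":"array"},"yaw":{"type":"array"},"grip_force":{"type":"number"}},"required":["grip","xyz","yaw"]}

```bash
ls; mkdir -p pics; cat > h.py <<'E'
import numpy as np, cv2
from workcell import env, eyes
def grab(n,save=None):
    f=eyes.grab_frame(n)
    if save: cv2.imwrite('pics/'+save,f['frame'][:,:,::-1])
    return f
def ray(f,uv):
    K=np.array([[f['fx'],0,f['cx']],[0,f['fy'],f['cy']],[0,0,1.]])
    p=cv2.undistortPoints(np.array(uv,float).reshape(-1,1,2),K,np.array(f['D'],float)).reshape(-1,2)
    T=np.array(f['pose']); d=np.c_[p,np.ones(len(p))]@T[:3,:3].T
    return T[:3,3],d
def onz(f,uv,z):
    o,d=ray(f,uv); return o+d*((z-o[2])/d[:,2])[:,None]
def blob(f,lo,hi,mn=30):
    h=cv2.cvtColor(f['frame'],cv2.COLOR_RGB2HSV)
    m=cv2.inRange(h,np.array(lo),np.array(hi))
    n,l,s,c=cv2.connectedComponentsWithStats(m)
    return [(s[i].tolist(),c[i].round(1).tolist()) for i in range(1,n) if s[i][4]>mn]
E
python3 - <<'E'
from h import *
s=env.state();print(s)
ims=[]
for n in('scene','side','wrist'):
    f=grab(n,n+'0.png'); print(n,np.array(f['pose']).round(2).tolist(),f['fx'])
    print('orange',blob(f,(5,150,120),(20,255,255))); print('blue',blob(f,(98,120,50),(125,255,255)))
    ims.append(f['frame'][:,:,::-1])
E
```

```text
pics
{'time_s': 0.0, 'qpos': array([-1.14643342e+00,  1.83518953e+01,  8.97069208e+01, -7.24881244e-04,
        7.20430893e+01, -1.14664754e+00]), 'qvel': array([-0.13184043,  0.00232446, -0.08194295, -0.10163472,  0.03297667,
       -0.02362891]), 'effort': array([-5.01459035e-04, -4.12465632e+01, -2.31973493e+01,  7.28826877e-02,
        4.58198413e-02, -1.41870069e-04]), 'ee_pos': array([5.74493851e+02, 1.65835194e-03, 2.13114242e+02]), 'ee_rot': array([-1.79898101e+02, -1.35023670e-03,  9.00004370e+01]), 'force': array([-0.88318881,  1.25086596, -0.01035181]), 'torque': array([-0.01832591,  0.00051078,  0.00798064]), 'gripper_force': 0.0, 'gripper_width': 91.77524450513327}
scene [[0.83, -0.36, 0.43, 248.08], [-0.56, -0.56, 0.61, -502.6], [0.02, -0.74, -0.67, 646.25], [0.0, 0.0, 0.0, 1.0]] 380.6236434282492
orange [([225, 139, 14, 9, 80], [231.8, 142.9]), ([319, 242, 18, 15, 156], [327.2, 248.8]), ([477, 338, 35, 46, 962], [498.5, 359.1])]
blue [([115, 80, 23, 10, 151], [126.2, 84.7]), ([252, 206, 9, 9, 69], [256.1, 210.1]), ([246, 257, 47, 32, 719], [268.6, 271.9])]
side [[-0.92, -0.17, 0.34, 312.65], [-0.38, 0.41, -0.83, 702.66], [-0.0, -0.89, -0.45, 456.87], [0.0, 0.0, 0.0, 1.0]] 402.118384711272
orange [([319, 53, 7, 19, 85], [321.7, 63.0]), ([322, 69, 15, 31, 222], [331.6, 84.9]), ([266, 160, 12, 6, 45], [271.4, 162.9]), ([187, 207, 18, 10, 124], [195.6, 211.3])]
blue [([322, 47, 10, 23, 103], [327.8, 57.1]), ([299, 165, 36, 11, 126], [315.4, 170.1])]
wrist [[1.0, -0.0, -0.0, 574.75], [-0.0, -0.97, -0.25, 71.28], [0.0, 0.25, -0.97, 383.89], [0.0, 0.0, 0.0, 1.0]] 333.46402189301966
orange []
blue [([276, 181, 26, 25, 514], [288.4, 193.0]), ([174, 316, 65, 14, 522], [199.0, 324.5])]
```

View pics/scene0.png

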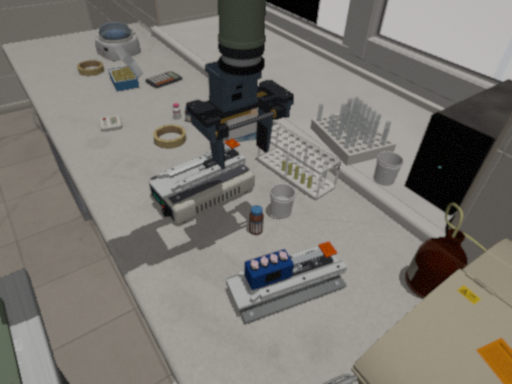

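View pics/side0.png

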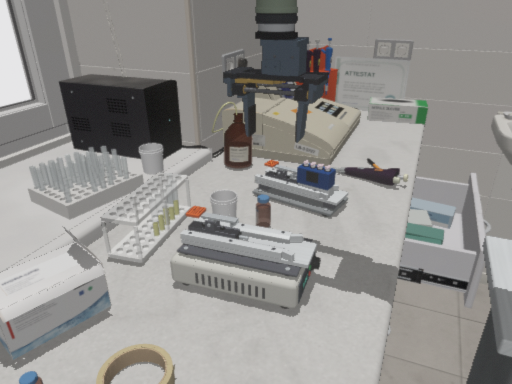

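View pics/wrist0.png

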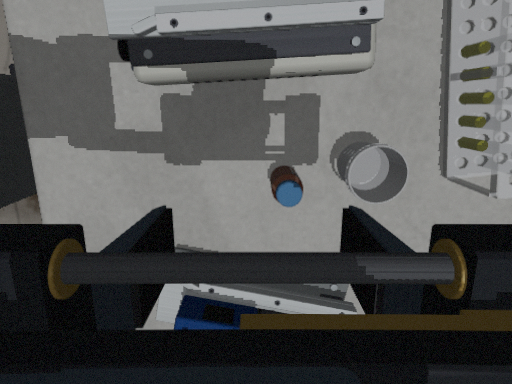

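The scene view shows the stand with its pad at (327,249) and the blue carrier at (269,268). The mixer is around (200,185) with its pad at (232,143), the vial at (256,220) and the cup at (282,200). Side view: stand pad at (271,163), mixer pad at (196,211). Both beds point roughly along +x.

```bash
cat >> h.py <<'E'
def tri(f,a,g,b):
    o1,d1=ray(f,[a]);o2,d2=ray(g,[b]);d1,d2=d1[0],d2[0]
    t=np.linalg.lstsq(np.c_[d1,-d2],o2-o1,rcond=None)[0]
    p,q=o1+t[0]*d1,o2+t[1]*d2
    return ((p+q)/2).round(1),np.linalg.norm(p-q).round(1)
E
python3 - <<'E'
from h import *
f=grab('scene');g=grab('side')
print('stand pad',tri(f,(327.2,248.8),g,(271.4,162.9)),onz(f,[(327.2,248.8)],79),onz(g,[(271.4,162.9)],79))
print('mixer pad',tri(f,(231.8,142.9),g,(195.6,211.3)),onz(f,[(231.8,142.9)],119),onz(g,[(195.6,211.3)],119))
# carrier top blue outline
print('carrier side z~65', onz(g,[(315.4,170.1)],93), onz(f,[(268.6,271.9)],80))
print('vial',onz(f,[(256,210)],70),'cup',onz(f,[(282,190)],66))
for n,F in(('scene',f),('side',g)):
    x=F['frame'][:,:,::-1]
    c=x[190:330,210:360] if n=='scene' else x[150:310,160:360]
    cv2.imwrite(f'pics/c_{n}.png',cv2.resize(c,None,fx=4,fy=4,interpolation=cv2.INTER_CUBIC) if n=='scene' else cv2.resize(c,None,fx=3.7,fy=3.7,interpolation=cv2.INTER_CUBIC))
E
```

```text
stand pad (array([ 654. , -192.4,   75. ]), np.float64(1.5)) [[ 650.2594252  -194.84979617   79.        ]] [[ 651.41734333 -183.9912558    79.        ]]
mixer pad (array([659.9, 167.2, 114.5]), np.float64(1.0)) [[655.75249718 161.12183173 119.        ]] [[655.96074169 173.81530229 119.        ]]
carrier side z~65 [[ 527.48262774 -148.03687014   93.        ]] [[ 522.29063335 -177.41256684   80.        ]]
vial [[601.35396342 -23.67209048  70.        ]] cup [[692.63336074   1.64744864  66.        ]]
```

Request:
send_rows(grip=[1, 1, 1, 1, 1, 1, 1, 1], xyz=[[-0.01, -0.025, 0.02], [-0.02, -0.05, 0.04], [-0.03, -0.075, 0.06], [-0.04, -0.1, 0.08], [-0.05, -0.125, 0.086], [-0.06, -0.15, 0.086], [-0.07, -0.175, 0.086], [-0.075, -0.185, 0.086]], yaw=[-7, -14, -21, -28, -35, -42, -49, -56])

```text
time_s: 0.92
ee_pos: [498.8, -187.7, 300.2]
ee_rot: [179.9, 0.1, 33.5]
force: [0.3, -0.1, -0.1]
gripper_width: 91.2
gripper_force: 0.0
```

Request:
send_rows(grip=[0, -0.5, -1, -1, -1, -1, -1, -1], xyz=[[0, 0, 0], [0, 0, 0], [0, 0, 0], [0, 0, 0], [0, 0, 0], [0, 0, 0], [0, 0, 0], [0, 0, 0]], yaw=[-7, -14, -21, -28, -34, -34, -34, -34])

```text
time_s: 1.58
ee_pos: [500.0, -185.0, 299.9]
ee_rot: [180.0, 0.0, 0.1]
force: [-0.1, -0.0, 0.2]
gripper_width: 40.9
gripper_force: 0.0
```

```bash
python3 - <<'E'
from h import *
s=env.state();print(s['time_s'],s['ee_pos'],s['ee_rot'])
f=grab('wrist','w1.png');print(np.array(f['pose']).round(2).tolist())
print('orange',blob(f,(3,150,100),(22,255,255)))
E
```

```text
1.5833 [ 499.96115659 -184.97016908  299.91675736] [1.79998951e+02 8.58608879e-03 1.28058319e-01]
[[0.0, -0.97, -0.25, 570.77], [-1.0, -0.0, -0.0, -184.37], [0.0, 0.25, -0.97, 470.57], [0.0, 0.0, 0.0, 1.0]]
orange [([246, 7, 32, 31, 741], [261.5, 22.2]), ([406, 201, 44, 23, 248], [428.3, 213.0]), ([370, 219, 13, 5, 44], [375.9, 221.0])]
```

View pics/w1.png

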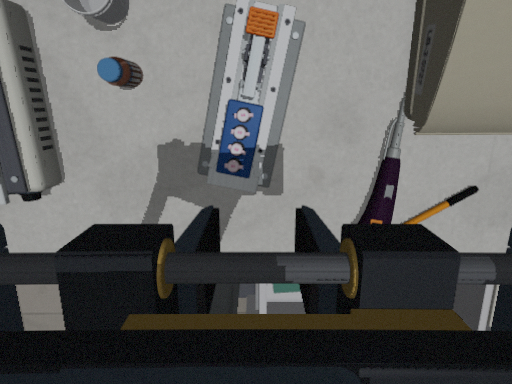

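The wrist view shows the stand from above: pad at (262,22), carrier centred near (239,140). The axis leans about 10° to the right (−y).

```bash
python3 - <<'E'
from h import *
f=grab('wrist')
h=cv2.cvtColor(f['frame'],cv2.COLOR_RGB2HSV)
m=cv2.inRange(h,np.array((100,120,40)),np.array((128,255,255)));m[:, :180]=0;m[200:]=0;m[:,300:]=0
m=cv2.morphologyEx(m,cv2.MORPH_CLOSE,np.ones((13,13)))
c=max(cv2.findContours(m,0,1)[0],key=cv2.contourArea)
P=onz(f,c.reshape(-1,2),93)[:,:2].astype(np.float32)
print('carrier',cv2.minAreaRect(P), cv2.boxPoints(cv2.minAreaRect(P)).round(1).tolist())
m=cv2.inRange(h,np.array((3,150,100)),np.array((22,255,255)));m[60:]=0
c=max(cv2.findContours(m,0,1)[0],key=cv2.contourArea)
P=onz(f,c.reshape(-1,2),79)[:,:2].astype(np.float32)
print('pad',cv2.minAreaRect(P))
# tubes caps
print('caps',onz(f,[(243,115),(239.5,132),(236,149),(233,166)],103))
# base edges: grey plate corners
print('base far/near', onz(f,[(207,187),(258,193),(302,15),(226,7)],25))
E
```

```text
carrier ((530.6386108398438, -164.04034423828125), (38.79598617553711, 82.08031463623047), 78.47917175292969) [[486.6000061035156, -174.89999389648438], [567.0, -191.1999969482422], [574.7000122070312, -153.1999969482422], [494.29998779296875, -136.8000030517578]]
pad ((653.3562622070312, -189.1857147216797), (30.742467880249023, 24.83301544189453), 78.46497344970703)
caps [[ 557.83141877 -169.48284012  103.        ]
 [ 539.76661244 -165.4938263   103.        ]
 [ 521.21827728 -161.40213716  103.        ]
 [ 502.17483421 -157.76428304  103.        ]]
base far/near [[ 458.21395838 -115.81701786   25.        ]
 [ 449.72368782 -186.0793812    25.        ]
 [ 672.77228016 -238.83091022   25.        ]
 [ 681.34964771 -147.16526218   25.        ]]
```

Request:
send_rows(grip=[-1, -1, -1, -1, -1, -1, -1, -1], xyz=[[0.03, -0.001, -0.02], [0.06, -0.002, -0.05], [0.09, -0.003, -0.08], [0.12, -0.004, -0.11], [0.153, -0.004, -0.14], [0.153, -0.004, -0.17], [0.153, -0.004, -0.195], [0.153, -0.004, -0.21]], yaw=[-6, -11.5, -11.5, -11.5, -11.5, -11.5, -11.5, -11.5])

```text
time_s: 2.35
ee_pos: [651.7, -188.2, 85.4]
ee_rot: [-180.0, 0.4, -11.4]
force: [-0.4, 0.2, -0.5]
gripper_width: 0.1
gripper_force: 0.0
```

Request:
send_rows(grip=[-1, -1, -1, -1, -1, -1], xyz=[[0, 0, -0.003], [0, 0, -0.006], [0, 0, -0.009], [0, 0, -0.01], [0, 0, -0.011], [0, 0, -0.012]], yaw=[0, 0, 0, 0, 0, 0])

```text
time_s: 2.85
ee_pos: [653.6, -189.3, 79.3]
ee_rot: [180.0, -0.1, -11.5]
force: [0.7, 0.2, 4.6]
gripper_width: 0.5
gripper_force: 2.9
```

Request:
send_rows(grip=[-1, -1, -1, -1, -1, -1, -1, -1], xyz=[[0, 0, -0.001], [0, 0, -0.002], [0, 0, -0.003], [0, 0, -0.004], [0, 0, -0.005], [0, 0, -0.005], [0, 0, -0.005], [0, 0, -0.005]], yaw=[0, 0, 0, 0, 0, 0, 0, 0])

```text
time_s: 3.52
ee_pos: [655.7, -189.7, 75.3]
ee_rot: [180.0, -0.4, -11.5]
force: [3.8, -0.9, 6.3]
gripper_width: 0.6
gripper_force: 3.2
```

```bash
python3 - <<'E'
from h import *
f=grab('scene','s2.png');s=env.state();print(s['time_s'],s['ee_pos'],s['force'])
print(blob(f,(98,120,50),(125,255,255)))
E
```

```text
3.5667 [ 655.73951064 -189.67266503   75.35716939] [ 2.4949664  -0.42243691  6.95432246]
[([115, 80, 23, 10, 146], [126.3, 84.8]), ([252, 206, 9, 9, 65], [256.1, 210.3]), ([238, 260, 49, 32, 774], [260.3, 274.8])]
```

Request:
send_rows(grip=[-1, -1, -1, -1, -1, 0, 0.6, 0.6], xyz=[[0, 0, 0], [0, 0, 0], [0, 0, 0], [0, 0, 0.02], [0, 0, 0.05], [0, 0, 0.08], [-0.04, 0.009, 0.1], [-0.08, 0.017, 0.1]], yaw=[0, 0, 0, 0, 0, 0, 0, 0])

```text
time_s: 4.23
ee_pos: [578.5, -173.3, 176.5]
ee_rot: [179.9, -0.5, -11.5]
force: [0.1, -0.6, 0.0]
gripper_width: 17.3
gripper_force: 0.0
```

```bash
python3 - <<'E'
from h import *
s=env.state();print(s['time_s'],s['ee_pos'],s['ee_rot'],s['gripper_width'])
f=grab('wrist','w2.png');g=grab('scene')
print('scene',blob(g,(98,120,50),(125,255,255)))
h=cv2.cvtColor(f['frame'],cv2.COLOR_RGB2HSV)
m=cv2.inRange(h,np.array((100,120,40)),np.array((128,255,255)));m[:,:150]=0
n,l,st,c=cv2.connectedComponentsWithStats(m);print(st.tolist()[1:8])
E
```

```text
4.2333 [ 578.51987674 -173.30582011  176.47194296] [179.94345494  -0.4948829  -11.47221298] 17.339600861422866
scene [([115, 80, 23, 10, 148], [126.2, 84.7]), ([252, 206, 9, 9, 65], [256.1, 210.3]), ([238, 260, 49, 32, 733], [260.5, 275.1])]
[[241, 208, 33, 44, 826], [264, 213, 2, 2, 2], [237, 283, 16, 29, 284], [263, 283, 16, 29, 268]]
```

Request:
send_rows(grip=[0.7, 0.7, 0.7, 0.7, 0.7, 0.7, 0.7, 0.7], xyz=[[-0.03, 0.006, 0], [-0.056, 0.011, 0], [-0.056, 0.011, -0.01], [-0.056, 0.011, -0.03], [-0.056, 0.011, -0.06], [-0.056, 0.011, -0.09], [-0.056, 0.011, -0.12], [-0.056, 0.011, -0.12]], yaw=[0, 0, 0, 0, 0, 0, 0, 0])

```text
time_s: 5.0
ee_pos: [515.5, -160.2, 47.3]
ee_rot: [-179.9, 0.7, -11.5]
force: [-0.7, 0.9, -0.8]
gripper_width: 76.3
gripper_force: 0.0
```

Request:
send_rows(grip=[0.2, -0.2, -1, -1, -1, -1, -1, -1], xyz=[[0, 0, 0], [0, 0, 0], [0, 0, 0], [0, 0, 0], [0, 0, 0], [0, 0, 0], [0, 0, 0], [0, 0, 0]], yaw=[0, 0, 0, 0, 0, 0, 0, 0], grip_force=20)

```text
time_s: 5.67
ee_pos: [520.2, -161.8, 53.9]
ee_rot: [180.0, -0.1, -11.5]
force: [-0.5, -0.2, 5.5]
gripper_width: 39.9
gripper_force: 20.0
```

Request:
send_rows(grip=[-1, -1, -1, -1, -1, -1], xyz=[[-0.007, 0.0014, 0], [-0.014, 0.0029, 0], [-0.021, 0.0043, 0], [-0.028, 0.0057, 0], [-0.035, 0.0072, 0], [-0.042, 0.0086, 0]], yaw=[0, 0, 0, 0, 0, 0])

```text
time_s: 6.17
ee_pos: [478.8, -153.3, 53.9]
ee_rot: [180.0, -0.2, -11.5]
force: [3.0, -0.2, 5.0]
gripper_width: 39.7
gripper_force: 20.0
```

Request:
send_rows(grip=[-1, -1, -1, -1, -1, -1], xyz=[[-0.007, 0.0014, 0], [-0.014, 0.0029, 0], [-0.021, 0.0043, 0], [-0.028, 0.0057, 0], [-0.035, 0.0072, 0], [-0.042, 0.0086, 0]], yaw=[0, 0, 0, 0, 0, 0])

```text
time_s: 6.67
ee_pos: [436.8, -144.8, 53.7]
ee_rot: [180.0, -0.3, -11.5]
force: [2.4, -1.5, 4.6]
gripper_width: 39.9
gripper_force: 20.0
```

```bash
python3 - <<'E'
from h import *
s=env.state();print(s['time_s'],s['ee_pos'],s['ee_rot'],s['force'],s['torque'])
f=grab('wrist','w3.png');g=grab('side','d3.png')
a=f['frame'][:,:,::-1];b=cv2.resize(g['frame'][130:230,240:390,::-1],(512,341))
cv2.imwrite('pics/m3.png',cv2.resize(np.vstack([a[:240],b]),None,fx=1,fy=1))
E
```

```text
6.6667 [ 436.8246881  -144.75222916   53.74695972] [179.96684629  -0.25826454 -11.50766871] [ 2.35522366 -1.46102992  4.57357082] [-0.08065604 -0.57896048  0.0234946 ]
```

View pics/m3.png

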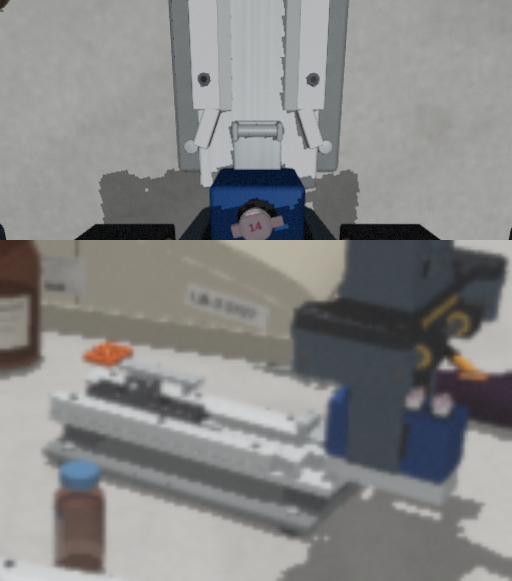

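The carrier is out of the stand: mouth rails begin near row 108, nose at row 170, pin at (257,130). The vial is untouched.

Request:
send_rows(grip=[-1, -1, -1, -1, -1, -1, -1, -1], xyz=[[-0.005, 0.001, 0.01], [-0.01, 0.002, 0.03], [-0.01, 0.002, 0.06], [-0.01, 0.002, 0.095], [-0.01, 0.002, 0.13], [-0.01, 0.02, 0.16], [-0.01, 0.045, 0.19], [0, 0.08, 0.217]], yaw=[0, 0, 0, 0, 0, 2, 4, 8])

```text
time_s: 7.43
ee_pos: [432.1, -67.2, 269.3]
ee_rot: [180.0, 0.1, -3.5]
force: [1.1, -0.2, -2.5]
gripper_width: 40.1
gripper_force: 20.0
```

Request:
send_rows(grip=[-1, -1, -1, -1, -1, -1, -1, -1], xyz=[[0, 0.03, 0], [0, 0.065, 0], [0, 0.1, 0], [0, 0.135, 0], [0.005, 0.17, 0], [0.01, 0.2, 0], [0.015, 0.22, 0], [0.017, 0.229, 0]], yaw=[3.5, 3.5, 3.5, 3.5, 3.5, 3.5, 3.5, 3.5])

```text
time_s: 8.1
ee_pos: [450.5, 163.9, 266.7]
ee_rot: [180.0, 0.2, 0.2]
force: [0.5, 0.6, -2.2]
gripper_width: 39.6
gripper_force: 20.0
```

Request:
send_rows(grip=[-1, -1, -1], xyz=[[0, 0, 0], [0, 0, 0], [0, 0, 0]], yaw=[0, 0, 0])

```text
time_s: 8.35
ee_pos: [451.1, 160.5, 267.4]
ee_rot: [179.9, 0.1, -0.1]
force: [0.2, -0.1, -2.3]
gripper_width: 39.7
gripper_force: 20.0
```

```bash
python3 - <<'E'
from h import *
s=env.state();print(s['time_s'],s['ee_pos'],s['ee_rot'],s['force'],s['torque'])
f=grab('wrist','w4.png');print(np.array(f['pose']).round(3).tolist())
E
```

```text
8.35 [451.06637371 160.450174   267.35805414] [ 1.79920800e+02  8.70958155e-02 -5.71596644e-02] [ 0.22783405 -0.07276335 -2.3333287 ] [0.07322966 0.14925933 0.05599526]
[[-0.002, -0.968, -0.252, 522.102], [-1.0, 0.002, -0.001, 161.034], [0.002, 0.252, -0.968, 437.939], [0.0, 0.0, 0.0, 1.0]]
```

View pics/w4.png

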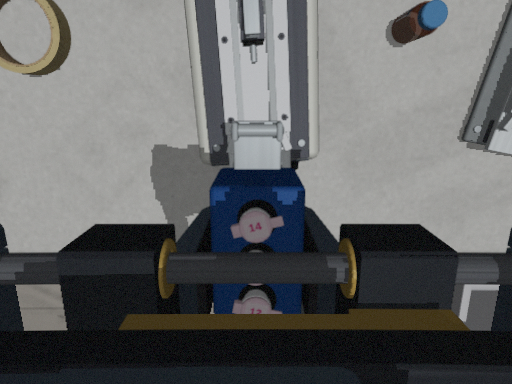

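The wrist view shows the mixer bed straight ahead, rails at columns about 222 and 290. The carrier (nose at row 170, pin at row 130) hides the mouth, so I back up and look again.

Request:
send_rows(grip=[-1, -1, -1, -1, -1, -1], xyz=[[-0.02, 0, 0], [-0.045, 0, 0], [-0.06, 0, 0], [-0.06, 0, 0], [-0.06, 0, 0], [-0.06, 0, 0]], yaw=[0, 0, 0, 0, 0, 0])

```text
time_s: 8.9
ee_pos: [392.6, 161.3, 268.1]
ee_rot: [-180.0, -0.1, -0.1]
force: [-0.6, -0.3, -3.0]
gripper_width: 40.0
gripper_force: 20.0
```

```bash
python3 - <<'E'
from h import *
s=env.state();print(s['time_s'],s['ee_pos'],s['ee_rot'],s['force'])
f=grab('wrist','w5.png')
cv2.imwrite('pics/w5c.png',cv2.resize(f['frame'][:200,130:380,::-1],None,fx=3,fy=3,interpolation=cv2.INTER_CUBIC))
E
```

```text
8.9 [392.5722191  161.28528997 268.05003328] [-1.79994057e+02 -8.60125816e-02 -6.55983763e-02] [-0.64120455 -0.33181292 -2.95721448]
```

View pics/w5c.png

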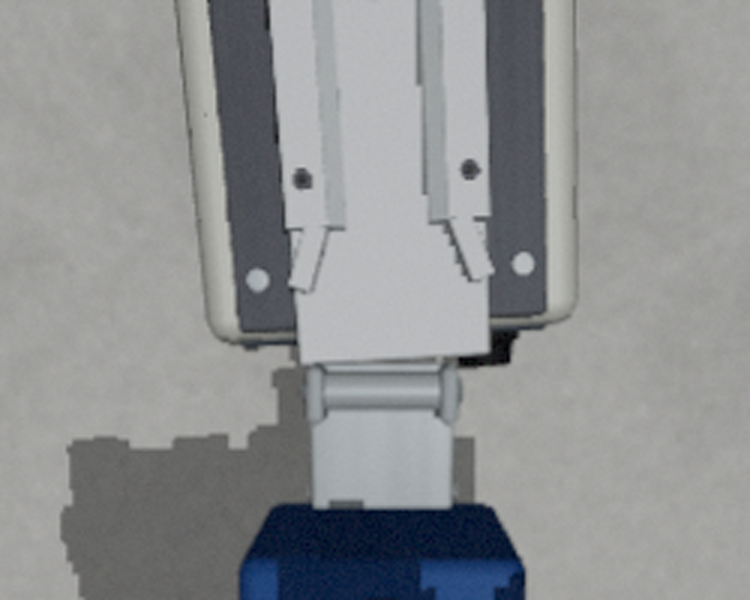

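The close view shows rail ends at crop rows about 230 (left) and 217 (right), flared guides, and the apron edge at row 360. The bed is turned a few degrees positive. The pin is at crop row 391, columns 305–460.

```bash
python3 - <<'E'
from h import *
f=grab('wrist');s=env.state();print(s['time_s'],s['ee_pos'],s['ee_rot'][2])
v=cv2.GaussianBlur(cv2.cvtColor(f['frame'],cv2.COLOR_RGB2GRAY),(3,3),0).astype(float)
L=[];R=[]
for r in range(4,68):
    d=np.diff(v[r])
    L.append((210+np.argmax(d[210:235])+.5,r)); R.append((282+np.argmin(d[282:302])+.5,r))
A=[]
for E in(L,R):
    P=onz(f,E,87.6)[:,:2]; 
    for _ in range(3):
        c=np.polyfit(P[:,0],P[:,1],1);e=P[:,1]-np.polyval(c,P[:,0]);P=P[abs(e)<max(2*e.std(),.3)]
    print(len(P),np.degrees(np.arctan(c[0])),np.polyval(c,470),e.std()); A.append(c)
m=(A[0]+A[1])/2;print('yaw',np.degrees(np.arctan(m[0])),'width',(np.polyval(A[0],500)-np.polyval(A[1],500))*np.cos(np.arctan(m[0])))
for x in(400,440,460,500,550):print(x,np.polyval(m,x))
cr=lambda p:(p[0]/3+130,p[1]/3)
q=onz(f,[cr((285,230)),cr((490,215)),cr((345,229)),cr((430,222))],87.6);print('mouth corners',q.round(1).tolist())
print('apron',onz(f,[cr((303,360)),cr((488,352))],75).round(1).tolist())
print('pin',onz(f,[cr((305,392)),cr((460,390))],s['ee_pos'][2]+9.5).round(1).tolist())
E
```

```text
9.0 [392.69506227 161.52059942 267.75479846] -0.05560434108215545
64 3.249329047433569 192.26728521299958 0.27808548011138523
60 3.0000790659436345 124.6661072538848 0.25259623042977364
yaw 3.1247188547946494 width 67.63137317618033
400 154.64534268067177
440 156.82897328225488
460 157.9207885830464
500 160.1044191846295
550 162.83395743660836
mouth corners [[488.7, 193.5, 87.6], [493.2, 125.5, 87.6], [489.0, 173.6, 87.6], [491.1, 145.3, 87.6]]
apron [[445.8, 189.4, 75.0], [448.4, 123.7, 75.0]]
pin [[450.5, 173.8, 277.3], [450.8, 149.2, 277.3]]
```

Request:
send_rows(grip=[-1, -1, -1, -1, -1, -1, -1, -1], xyz=[[0.015, -0.002, -0.01], [0.03, -0.005, -0.035], [0.038, -0.005, -0.065], [0.038, -0.005, -0.095], [0.038, -0.005, -0.12], [0.038, -0.005, -0.14], [0.038, -0.005, -0.15], [0.038, -0.005, -0.155]], yaw=[3.2, 3.2, 3.2, 3.2, 3.2, 3.2, 3.2, 3.2])

```text
time_s: 9.67
ee_pos: [429.4, 156.3, 110.6]
ee_rot: [179.9, 0.2, 3.2]
force: [0.1, -0.7, -3.2]
gripper_width: 39.9
gripper_force: 20.0
```

Request:
send_rows(grip=[-1, -1, -1, -1, -1, -1], xyz=[[0, 0, 0], [0, 0, 0], [0, 0, 0], [0, 0, 0], [0, 0, 0], [0, 0, 0]], yaw=[0, 0, 0, 0, 0, 0])

```text
time_s: 10.17
ee_pos: [430.2, 157.0, 113.3]
ee_rot: [-180.0, -0.1, 3.2]
force: [-0.4, 0.1, -1.6]
gripper_width: 39.5
gripper_force: 20.0
```

```bash
python3 - <<'E'
from h import *
f=grab('wrist','w6.png');s=env.state();print(s['time_s'],s['ee_pos'],s['ee_rot'],s['force'])
cv2.imwrite('pics/w6c.png',cv2.resize(f['frame'][:200,130:380,::-1],None,fx=3,fy=3,interpolation=cv2.INTER_CUBIC))
E
```

```text
10.2167 [430.0610945  156.93053767 113.13983894] [-1.79989906e+02 -5.30693082e-02  3.20118656e+00] [ 0.74188026  0.27606033 -3.66264529]
```

View pics/w6c.png

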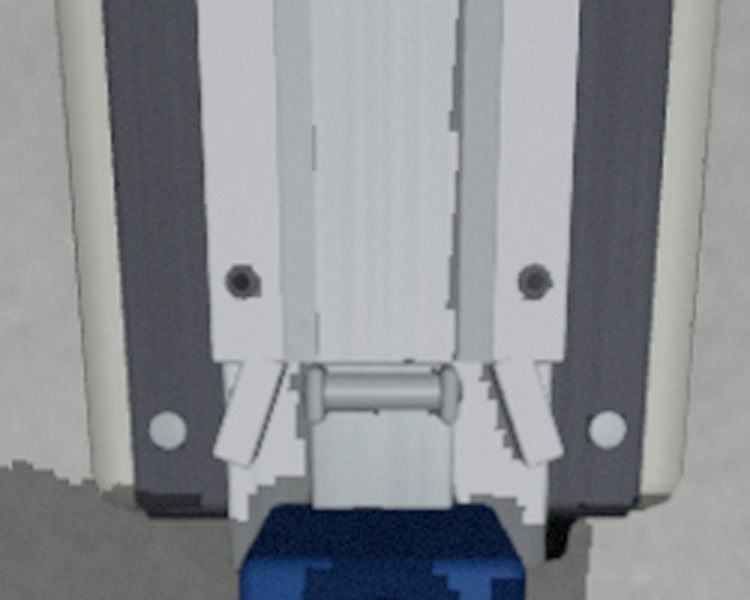

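The carrier is square to the mixer's rails (mouth at crop row 360). The pin centre (382) sits about 1.6 mm left of the rails' middle (389).

Request:
send_rows(grip=[-1, -1, -1, -1, -1, -1, -1, -1], xyz=[[0, -0.0015, -0.005], [0, -0.0015, -0.01], [0, -0.0015, -0.013], [0, -0.0015, -0.015], [0, -0.0015, -0.016], [0, -0.0015, -0.017], [0, -0.0015, -0.017], [0, -0.0015, -0.017]], yaw=[0, 0, 0, 0, 0, 0, 0, 0])

```text
time_s: 10.88
ee_pos: [429.9, 155.4, 95.7]
ee_rot: [180.0, -0.0, 3.2]
force: [0.3, 0.9, -2.4]
gripper_width: 39.7
gripper_force: 20.0
```

Request:
send_rows(grip=[-1, -1, -1, -1, -1, -1], xyz=[[0, 0, -0.001], [0, 0, -0.002], [0, 0, -0.003], [0, 0, -0.003], [0, 0, -0.003], [0, 0, -0.003]], yaw=[0, 0, 0, 0, 0, 0])

```text
time_s: 11.38
ee_pos: [430.0, 155.4, 93.7]
ee_rot: [-180.0, -0.1, 3.2]
force: [-2.6, -1.3, 6.1]
gripper_width: 40.0
gripper_force: 20.0
```

Request:
send_rows(grip=[-1, -1, -1, -1, -1, -1, -1, -1], xyz=[[0.004, 0.0002, 0.0008], [0.008, 0.0004, 0.0008], [0.012, 0.0007, 0.0008], [0.016, 0.0009, 0.0008], [0.02, 0.0011, 0.0008], [0.024, 0.0013, 0.0008], [0.028, 0.0015, 0.0008], [0.032, 0.0017, 0.0008]], yaw=[0, 0, 0, 0, 0, 0, 0, 0])

```text
time_s: 12.05
ee_pos: [462.1, 157.1, 93.8]
ee_rot: [180.0, 0.0, 3.2]
force: [-2.8, 0.2, 6.1]
gripper_width: 39.8
gripper_force: 20.0
```

Request:
send_rows(grip=[-1, -1, -1, -1, -1, -1, -1, -1], xyz=[[0.004, 0.0002, 0], [0.008, 0.0004, 0], [0.012, 0.0007, 0], [0.016, 0.0009, 0], [0.02, 0.0011, 0], [0.024, 0.0013, 0], [0.028, 0.0015, 0], [0.032, 0.0017, 0]], yaw=[0, 0, 0, 0, 0, 0, 0, 0])

```text
time_s: 12.72
ee_pos: [493.9, 158.8, 93.8]
ee_rot: [180.0, 0.1, 3.2]
force: [-3.2, 0.6, 6.2]
gripper_width: 39.9
gripper_force: 20.0
```

Request:
send_rows(grip=[-1, -1, -1, -1, -1, -1], xyz=[[0.002, 0.0001, 0], [0.004, 0.0002, 0], [0.006, 0.0003, 0], [0.008, 0.0004, 0], [0.01, 0.0005, 0], [0.012, 0.0006, 0]], yaw=[0, 0, 0, 0, 0, 0], grip_force=30)

```text
time_s: 13.22
ee_pos: [505.8, 159.3, 93.8]
ee_rot: [180.0, 0.1, 3.2]
force: [-3.6, 0.0, 6.5]
gripper_width: 39.8
gripper_force: 30.0
```

Request:
send_rows(grip=[-1, -1, -1, -1], xyz=[[0.0015, 0.0001, 0], [0.003, 0.0002, 0], [0.0045, 0.0002, 0], [0.006, 0.0003, 0]], yaw=[0, 0, 0, 0])

```text
time_s: 13.55
ee_pos: [511.7, 159.6, 93.8]
ee_rot: [180.0, 0.1, 3.2]
force: [-3.5, 0.2, 6.7]
gripper_width: 39.6
gripper_force: 30.0
```

Nose is about 59 mm in, with no plunger contact yet.

Request:
send_rows(grip=[-1, -1, -1, -1], xyz=[[0.0015, 0.0001, 0], [0.003, 0.0002, 0], [0.0045, 0.0002, 0], [0.006, 0.0003, 0]], yaw=[0, 0, 0, 0])

```text
time_s: 13.88
ee_pos: [517.7, 159.9, 93.8]
ee_rot: [180.0, 0.1, 3.2]
force: [-2.8, 0.6, 6.2]
gripper_width: 40.0
gripper_force: 30.0
```

Request:
send_rows(grip=[-1, -1, -1, -1], xyz=[[0.001, 0.0001, 0], [0.002, 0.0001, 0], [0.003, 0.0002, 0], [0.004, 0.0002, 0]], yaw=[0, 0, 0, 0])

```text
time_s: 14.22
ee_pos: [521.7, 160.1, 93.8]
ee_rot: [180.0, 0.1, 3.2]
force: [-3.0, 0.5, 6.1]
gripper_width: 40.2
gripper_force: 30.0
```

Request:
send_rows(grip=[-1, -1, -1], xyz=[[0.001, 0.0001, 0], [0.002, 0.0001, 0], [0.003, 0.0002, 0]], yaw=[0, 0, 0])

```text
time_s: 14.47
ee_pos: [523.0, 160.2, 93.9]
ee_rot: [180.0, 0.3, 3.2]
force: [-8.9, -0.6, 10.8]
gripper_width: 39.7
gripper_force: 30.0
```

Request:
send_rows(grip=[-1, -1, -1, -1], xyz=[[0.001, 0.0001, 0], [0.002, 0.0001, 0], [0.003, 0.0002, 0], [0.004, 0.0002, 0]], yaw=[0, 0, 0, 0])

```text
time_s: 14.8
ee_pos: [525.8, 160.4, 93.9]
ee_rot: [180.0, 0.4, 3.2]
force: [-10.0, 0.2, 13.1]
gripper_width: 39.7
gripper_force: 30.0
```

Request:
send_rows(grip=[-1, -1, -1], xyz=[[0.001, 0.0001, 0], [0.002, 0.0001, 0], [0.003, 0.0002, 0]], yaw=[0, 0, 0])

```text
time_s: 15.05
ee_pos: [528.0, 160.5, 94.0]
ee_rot: [180.0, 0.5, 3.2]
force: [-11.8, 0.1, 13.5]
gripper_width: 39.7
gripper_force: 30.0
```

Request:
send_rows(grip=[-1, -1, -1], xyz=[[0.001, 0.0001, 0], [0.002, 0.0001, 0], [0.003, 0.0002, 0]], yaw=[0, 0, 0])

```text
time_s: 15.3
ee_pos: [531.7, 160.7, 93.9]
ee_rot: [180.0, 0.4, 3.2]
force: [-10.6, 0.3, 11.3]
gripper_width: 40.0
gripper_force: 30.0
```

Request:
send_rows(grip=[-1, -1, -1], xyz=[[0.001, 0.0001, 0.0004], [0.002, 0.0001, 0.0008], [0.003, 0.0002, 0.0008]], yaw=[0, 0, 0])

```text
time_s: 15.55
ee_pos: [534.3, 160.9, 94.0]
ee_rot: [180.0, 0.5, 3.2]
force: [-10.0, 0.0, 7.6]
gripper_width: 39.9
gripper_force: 30.0
```

Request:
send_rows(grip=[-1, -1], xyz=[[0.001, 0.0001, 0], [0.002, 0.0001, 0]], yaw=[0, 0])

```text
time_s: 15.72
ee_pos: [536.9, 161.0, 94.0]
ee_rot: [180.0, 0.4, 3.2]
force: [-8.9, -0.5, 7.3]
gripper_width: 39.7
gripper_force: 30.0
```

Request:
send_rows(grip=[-1, -1], xyz=[[0.0008, 0, 0], [0.0015, 0.0001, 0]], yaw=[0, 0])

```text
time_s: 15.88
ee_pos: [538.1, 161.1, 94.0]
ee_rot: [180.0, 0.4, 3.2]
force: [-10.2, 0.2, 7.7]
gripper_width: 40.0
gripper_force: 30.0
```

Request:
send_rows(grip=[-1, -1], xyz=[[0.0008, 0, 0], [0.0015, 0.0001, 0]], yaw=[0, 0])

```text
time_s: 16.05
ee_pos: [538.8, 161.1, 94.1]
ee_rot: [180.0, 0.6, 3.2]
force: [-12.3, 0.8, 10.8]
gripper_width: 39.7
gripper_force: 30.0
```

Request:
send_rows(grip=[-1, -1], xyz=[[0.0008, 0, 0], [0.0015, 0.0001, 0]], yaw=[0, 0])

```text
time_s: 16.22
ee_pos: [538.9, 161.1, 94.1]
ee_rot: [180.0, 0.7, 3.2]
force: [-15.5, 0.6, 13.9]
gripper_width: 40.0
gripper_force: 30.0
```

Hard stop reached. I back off gently and tug to check the latch.

Request:
send_rows(grip=[-1, -1, -1, -1, -1, -1], xyz=[[-0.001, 0, 0], [-0.002, -0.0001, 0], [-0.003, -0.0002, 0], [-0.004, -0.0002, 0], [-0.005, -0.0003, 0], [-0.005, -0.0003, 0]], yaw=[0, 0, 0, 0, 0, 0])

```text
time_s: 16.72
ee_pos: [538.0, 161.1, 93.9]
ee_rot: [180.0, 0.2, 3.2]
force: [-5.7, -0.2, 4.0]
gripper_width: 39.7
gripper_force: 30.0
```

Request:
send_rows(grip=[-1, -1], xyz=[[-0.0008, 0, 0], [-0.0015, -0.0001, 0]], yaw=[0, 0])

```text
time_s: 16.88
ee_pos: [537.1, 161.0, 93.9]
ee_rot: [180.0, 0.1, 3.2]
force: [-4.1, 0.7, 1.6]
gripper_width: 40.0
gripper_force: 30.0
```

Request:
send_rows(grip=[-1, -1, -1], xyz=[[-0.001, -0.0001, 0], [-0.002, -0.0001, 0], [-0.003, -0.0002, 0]], yaw=[0, 0, 0])

```text
time_s: 17.13
ee_pos: [536.4, 161.0, 94.0]
ee_rot: [180.0, -0.2, 3.2]
force: [3.7, 0.6, -3.9]
gripper_width: 40.0
gripper_force: 30.0
```

Pulling outward meets resistance at x=536.4, so the hook holds. I let go.

Request:
send_rows(grip=[-1, -0.6, 0, 0.4, 0.6, 0.6, 0.6, 0.6], xyz=[[0.001, 0, 0], [0.001, 0, 0], [0.001, 0, 0], [0.001, 0, 0], [0.001, 0, 0], [0.001, 0, 0], [0.001, 0, 0], [0.001, 0, 0]], yaw=[0, 0, 0, 0, 0, 0, 0, 0])

```text
time_s: 17.8
ee_pos: [536.0, 161.0, 94.4]
ee_rot: [180.0, -0.0, 3.2]
force: [-0.1, -0.5, -0.6]
gripper_width: 72.5
gripper_force: 0.0
```

Request:
send_rows(grip=[0.6, 0.6, 0.6, 0.6, 0.6, 0.6, 0.6, 0.6], xyz=[[0, 0, 0.01], [0, 0, 0.03], [0, 0, 0.055], [0, 0, 0.08], [0, 0, 0.11], [-0.02, 0, 0.14], [-0.04, 0, 0.16], [-0.06, 0, 0.17]], yaw=[0, 0, 0, 0, 0, 0, 0, 0])

```text
time_s: 18.47
ee_pos: [476.5, 161.3, 268.3]
ee_rot: [-179.9, -0.3, 3.2]
force: [-0.7, -0.0, 0.7]
gripper_width: 73.1
gripper_force: 0.0
```

Request:
send_rows(grip=[0.6, 0.6, 0.6, 0.6], xyz=[[-0.02, 0, 0.02], [-0.03, 0, 0.03], [-0.03, 0, 0.03], [-0.03, 0, 0.03]], yaw=[0, 0, 0, 0])

```text
time_s: 18.8
ee_pos: [446.3, 161.0, 295.0]
ee_rot: [-180.0, -0.1, 3.2]
force: [-0.6, -0.3, 0.1]
gripper_width: 73.2
gripper_force: 0.0
```

```bash
python3 - <<'E'
from h import *
f=grab('wrist','w7.png');s=env.state();print(s['time_s'],s['ee_pos'],s['ee_rot'],s['force'],s['gripper_width'])
g=grab('scene')['frame'][60:300,80:360,::-1]
cv2.imwrite('pics/m7.png',np.hstack([f['frame'][:260,130:400,::-1],cv2.resize(g,(303,260))]))
h=cv2.cvtColor(f['frame'],cv2.COLOR_RGB2HSV)
m=cv2.inRange(h,np.array((100,120,40)),np.array((128,255,255)));m=cv2.morphologyEx(m,cv2.MORPH_CLOSE,np.ones((15,15)))
c=max(cv2.findContours(m,0,1)[0],key=cv2.contourArea)
P=onz(f,c.reshape(-1,2),133)[:,:2].astype(np.float32);print(cv2.minAreaRect(P))
E
```

```text
18.85 [446.36106813 160.9339384  293.9567463 ] [ 1.79988040e+02 -2.71451689e-02  3.20290874e+00] [-1.29046739 -1.34418468 -0.40923148] 72.76946668267696
((532.8582763671875, 161.11244201660156), (82.485595703125, 39.082523345947266), 3.1227340698242188)
```

View pics/m7.png

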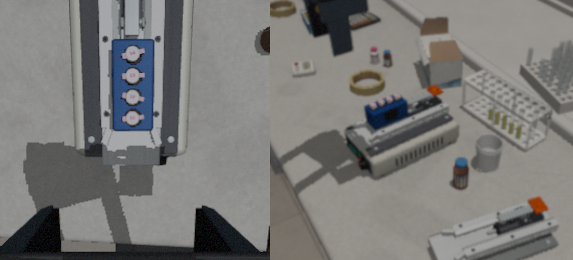

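The carrier sits at x≈533 in the mixer bed, not pushed back after release. The cup and vial are in place.

```bash
python3 -c "
from workcell import env
print(env.job_done())"
```

```text
the job is handed in; nothing more can be done
None
```

I released the carrier from the stand and slid it into the mixer until it hit the end stop. It held against a gentle pull and stayed put once I let go, with the cup and vial still standing; I handed the job in at about 19 s, but no verdict came back.

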